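# Balance the yellow-seed reference block on the viewing dome

## Robot

A 6-joint arm with a two-finger parallel gripper is mounted at the origin on the work surface. World frame = base frame: x ahead of the robot, y to its left, z up, the work surface at z = 0. Lengths are in m, angles in degrees, forces in N, time in s.
With the tool pointing down it reaches from about 0.35 to 0.85 m from the base axis. Payload 8.1 kg.
Tool frame: the origin (TCP) lies between the finger pads; the fingertips stand 22 mm ahead of it and the grasp point (between the pads) lies 3 mm ahead of it; z points along the fingers, y is the direction in which the jaws open and shut (so a half turn about z gives the same grasp; the last joint's range is limited). The gripper opens to 93 mm and grips with 3 to 60 N. Pads are 15 mm wide; open, the fingers measure 128 mm over their backs; the gripper's body (75 mm by 188 mm) begins 65 mm behind the grasp point.
Start: joints at [68.904, 7.471, 85.268, -0, 87.261, -4.893], TCP at [0.167, 0.576, 0.22] pointing down, gripper open.
Joint ranges: [-169.43, 169.43], [-51.17, 129.36], [1.28, 143.12], [-76.62, 256.62], [0, 156.53], [-152.29, 152.29]. Speed limits (degrees/s): [136.94, 136.94, 159.86, 180, 180, 180].

## Interface

Orientations are given as a 3x3 rotation matrix whose columns are the frame's x, y, z axes.
In Python, from station import robot gives the robot as it stands. The module is installed in compiled form; this text tells all that it offers.
- The arm moves only by the shell command python3 -m creep 'ROWS'. ROWS is JSON, a list of rows, each a list of 3 entries, a list of its own where there are three numbers: the closure, from -1 (fully open) to 1 (shut), so that 0 is half open, then the shift along the tool's x, y, z in mm, then the turn, a rotation vector about the tool's x, y, z in degrees. In form: [[claw, [x, y, z], [rx, ry, rz]], ...]. A call has 1 to 5 rows; each row is the pose to reach, as a shift and turn from the pose commanded when the call began, along the tool's axes at that moment; what a row does not reach only later rows make up. A row lasts 1/10 s, in which the tool goes at most 50 mm and 8.59 degrees, less where a joint would pass 70% of its speed; a pose out of reach is approached as far as the arm can. A call with a gripper value outside its range is refused whole. The fingers move at their own pace and stop on an object; the grip force is fixed at half the most. Time passes only in rows, so rows that repeat a pose let the fingers close. It gives the time, the measured TCP pose, the force and the opening at its end, in the units of the state.
- robot.sense(): the state, without advancing time (a new reading comes with each control period).
- robot.snapshot(name): name is "side" or "top" or "wrist"; returns a dict with "pixels" (420x560x3 uint8, blue, green, red), "fx", "fy", "cx", "cy" (pixels), "pose" (4x4, takes a point from camera to world coordinates). Camera axes: x right, y down, z forward; pixel columns grow to the right and rows downward; lengths in m; the calibration is good to about 2 mm. A picture is of the moment at which its call begins. There is no depth.
- robot.sign_off(): hands the job in, once; it reports no verdict.
The state is a dict: "time_s": time; "q": joint angles; "joint_vel": joint speeds; "joint_torque": joint torques, N m; "position": TCP position; "orientation": TCP orientation; "ft_force": force on the tool from outside, world axes, zero at the start; "torque": the same for the moment, N m; "opening": finger opening in m.
Only numpy, scipy, OpenCV 4.12 (cv2) and the standard library are available. Lean on these libraries where they do the work, as an engineer would, in place of code of your own. Each camera call takes 0.05 s, during which the arm holds its last target.

## Task

At the seed inspection bench, pick up the white reference block with the yellow seeds on its top and balance it, seeds upward, on the very top of the blue viewing dome, so that it stays there by itself, centred and close to level. Leave the blocks with the green and the red seeds where they are.

Things in the scene. Friction and masses are not known exactly. Their poses are not given: they have to be found in the camera images.
- yellow_block: The block to balance: a white plastic block 64 mm long (its x axis), 44 mm wide (its y axis) and 30 mm high, flat underneath, about 100 g. Its top has a black panel with 12 yellow seeds that stand 3.5 mm above the top (decoration, they carry nothing). It stands loose on the bench, seeds up, turned any way, with room for fingers all around. Origin: centre of its underside; z axis up through the seeds.
- green_block: The same block with green seeds; leave it where it is (it must not shift by more than 30 mm). Origin: centre of its underside.
- red_block: The same block with red seeds; leave it where it is (it must not shift by more than 30 mm). Origin: centre of its underside.
- dome_apex (a point): The highest point of the viewing dome, where the block goes: a smooth blue rigid spherical cap, radius of curvature 120 mm, on a grey round base 168 mm across and 10 mm thick, fixed to the bench. This point lies on the axis of the dome, 40 mm above the bench; z axis up. At 22 mm from the axis the surface lies 2 mm lower, at 32 mm 4.3 mm lower. A block set down off-centre leans over towards that side by about 0.55 degrees per mm, and stays balanced if it is near the centre.
Mind the look-alikes: they are no part of the job. What is shaped like the yellow_block but pink or turquoise is not meant.

How it is judged (in metres and radians):
At the end, for the whole second after the job is handed in: The yellow-seed block rests on the dome: its underside's centre within 15 mm sideways and 8 mm in height of the dome's top, seeds up, within 10 degrees of level, at rest but for faint rocking (30 mm/s, 0.4 rad/s). Green and red blocks within 30 mm of their starts (horizontal distance between yellow_block and dome_apex below 0.015 m and z of yellow_block in the frame of dome_apex between -0.008 and 0.008 m and angle between yellow_block's own z axis and vertical below 0.175 rad and linear speed of yellow_block below 0.03 m/s and angular speed of yellow_block below 0.4 rad/s); the robot touches nothing.
It fails at once if the green-seed or red-seed block is shifted by more than 30 mm (distance of any of green_block, red_block from where it was at the start of the episode above 0.03 m).
It also fails if it takes over 40 s, if anything falls off the work surface, if the arm or the gripper's body presses on something with over 40 N, if the wrist force passes 120 N, or if a joint passes its speed limit or range.

## Working session

There is one attempt and no reset: what is moved stays moved. The work goes in short steps, Python scripts to look and compute and a shell command to move; the robot and the scene stay as the last step left them, time stands still between calls to the robot, and variables do not carry over. Pictures are saved under pics/ and viewed, and the job is handed in when it is done.

```bash
mkdir -p pics; python3 - <<'E'
from station import robot
import cv2
s=robot.sense(); print({k:s[k] for k in('time_s','position','orientation','opening','ft_force')})
for n in("side","top","wrist"):
    d=robot.snapshot(n); cv2.imwrite(f"pics/{n}0.png",d["pixels"]); print(n,d["fx"],d["fy"],d["cx"],d["cy"]); print(d["pose"])
E
```

```text
{'time_s': 0.0, 'position': array([0.16722641, 0.57562454, 0.21868703]), 'orientation': array([[-9.60274941e-01,  2.79054875e-01, -6.44298086e-04],
       [ 2.79055588e-01,  9.60273367e-01, -1.74366991e-03],
       [ 1.32122702e-04, -1.85419750e-03, -9.99998272e-01]]), 'opening': 0.09321587711801652, 'ft_force': array([-1.18843532,  0.45636226, -0.27133633])}
side 531.0626950601327 531.0626950601327 270.5733761762688 216.9142018856697
[[ 0.97416035 -0.13562306  0.18060454  0.34197233]
 [-0.22556402 -0.62495637  0.7473623  -0.7883647 ]
 [ 0.01151039 -0.7687886  -0.6393994   0.71738467]
 [ 0.          0.          0.          1.        ]]
top 542.1554596329072 542.1554596329072 280.86732355531274 211.60882896714483
[[ 0.04565341 -0.97763268  0.20530493  0.29009152]
 [-0.99895233 -0.04402788  0.01248133  0.00163787]
 [-0.00316302 -0.20565965 -0.97861847  1.2835733 ]
 [ 0.          0.          0.          1.        ]]
wrist 364.2671311268683 364.2671311268683 277.3716865317354 210.2429864226201
[[ 2.79973844e-01  9.23572244e-01  2.61971290e-01  9.47367255e-02]
 [ 9.60007383e-01 -2.69152607e-01 -7.70889023e-02  5.96583323e-01]
 [-6.86914743e-04  2.73077249e-01 -9.61991863e-01  3.84285138e-01]
 [ 0.00000000e+00  0.00000000e+00  0.00000000e+00  1.00000000e+00]]
```

View pics/side0.png

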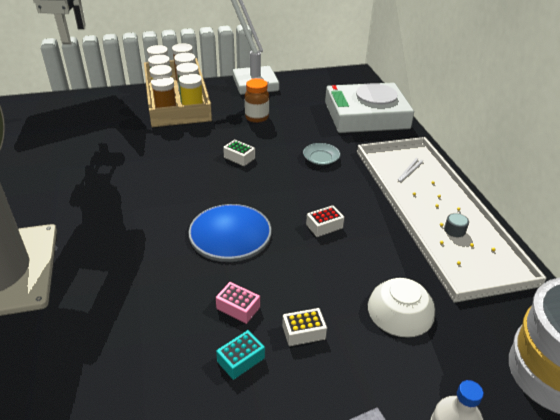

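View pics/top0.png

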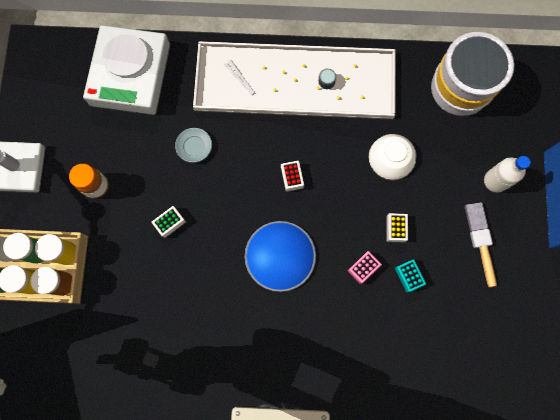

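View pics/wrist0.png

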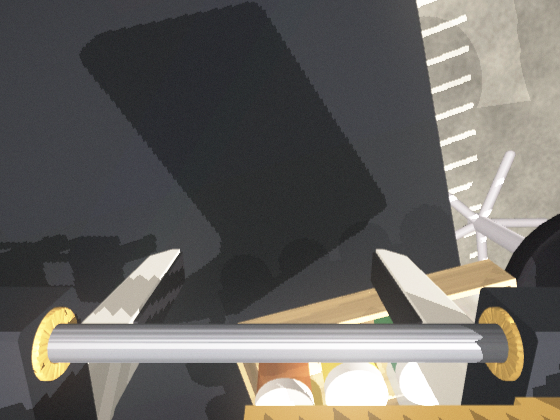

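```bash
cat > h.py <<'E'
import numpy as np, cv2
from station import robot
from scipy.optimize import least_squares
def rays(d,uv):
    uv=np.atleast_2d(np.asarray(uv,float)); P=d["pose"]
    c=np.c_[(uv[:,0]-d["cx"])/d["fx"],(uv[:,1]-d["cy"])/d["fy"],np.ones(len(uv))]
    r=c@P[:3,:3].T; return P[:3,3], r/np.linalg.norm(r,axis=1)[:,None]
def plane(d,uv,z):
    o,r=rays(d,uv); return o+r*((z-o[2])/r[:,2])[:,None]
def tri(*prs):
    A=np.zeros((3,3));b=np.zeros(3);L=[]
    for d,uv in prs:
        o,r=rays(d,uv); M=np.eye(3)-np.outer(r[0],r[0]); A+=M;b+=M@o;L.append((o,M))
    p=np.linalg.solve(A,b); return p,[float(np.linalg.norm(M@(p-o))) for o,M in L]
def big(mask,roi=None):
    if roi is not None:
        m=np.zeros_like(mask);x0,y0,x1,y1=roi;m[y0:y1,x0:x1]=mask[y0:y1,x0:x1];mask=m
    return mask
def hsv(d): return cv2.cvtColor(d["pixels"],cv2.COLOR_BGR2HSV)
def cen(m):
    M=cv2.moments(m,True); return np.array([M['m10']/M['m00'],M['m01']/M['m00']])
def maxc(m):
    return max(cv2.findContours(m,cv2.RETR_EXTERNAL,cv2.CHAIN_APPROX_NONE)[0],key=cv2.contourArea)
def circ(p):
    A=np.c_[2*p[:,:2],np.ones(len(p))]; s=np.linalg.lstsq(A,(p[:,:2]**2).sum(1),rcond=None)[0]
    return s[:2],np.sqrt(s[2]+s[0]**2+s[1]**2)
E
python3 - <<'E'
from h import *
D={n:robot.snapshot(n) for n in("side","top")}
roi={"side":(275,300,335,350),"top":(378,205,418,250)}
rd={"side":(180,195,285,265),"top":(235,210,330,300)}
Y={};B={}
for n,d in D.items():
    H=hsv(d)
    y=big(cv2.inRange(H,(20,120,80),(35,255,255)),roi[n]); Y[n]=cen(y)
    b=big(cv2.inRange(H,(100,120,40),(125,255,255)),rd[n]); c=maxc(b)[:,0]
    e=cv2.fitEllipse(c); B[n]=e[0]
    w=cv2.inRange(H,(0,0,110),(180,70,255)); w=big(w,roi[n]); wc=maxc(w)
    print(n,Y[n],(y>0).sum(),"dome",e)
    p=plane(D[n],c,0.01); cc,r=circ(p); near=p[:,1]<cc[1] if n=="side" else p[:,1]<9
    print(" circ z.01",cc,r, circ(p[near]))
    if n=="top":
        for z in(0,.03): 
            q=plane(d,wc[:,0],z)[:,:2].astype(np.float32); print(z,cv2.minAreaRect(q))
    # seeds axes
    ys,xs=np.nonzero(y); q=plane(d,np.c_[xs,ys],.032)[:,:2]
    print(" seeds on .032",q.mean(0),cv2.minAreaRect(q.astype(np.float32)))
print("block",tri(*[(D[n],Y[n]) for n in D]))
print("domecentre",tri(*[(D[n],B[n]) for n in D]))
E
```

```text
side [304.34875445 320.46975089] 281 dome ((229.50572204589844, 230.35118103027344), (49.98719787597656, 77.479736328125), 86.98171997070312)
 circ z.01 [0.45217262 0.0188427 ] 0.07743181650481304 (array([0.45227695, 0.02019874]), np.float64(0.07840317962796238))
 seeds on .032 [ 0.529847   -0.25711925] ((0.529937744140625, -0.2569393515586853), (0.030108001083135605, 0.04702153429389), 89.23735046386719)
top [397.99428571 226.30285714] 175 dome ((279.6480407714844, 255.77047729492188), (65.95833587646484, 66.2948226928711), 54.821998596191406)
 circ z.01 [0.4517419  0.01594994] 0.07821076319420155 (array([0.4517419 , 0.01594994]), np.float64(0.07821076319420155))
0 ((0.5341196060180664, -0.26265275478363037), (0.06870345771312714, 0.04823615029454231), 0.31241101026535034)
0.03 ((0.5284161567687988, -0.25647568702697754), (0.0670977309346199, 0.04710876941680908), 0.312435507774353)
 seeds on .032 [ 0.52988649 -0.25827037] ((0.5294685363769531, -0.2583359181880951), (0.04645440727472305, 0.028184939175844193), 0.20419344305992126)
block (array([ 0.52957461, -0.25803467,  0.03309841]), [6.743834975326033e-05, 6.74383497531603e-05])
domecentre (array([0.45111101, 0.01590043, 0.00893476]), [0.0002178238085140242, 0.00021782380851391743])
```

The block's long axis lies along world x, at about (0.530, -0.257), with its seed tops at z≈0.033. The dome axis is at about (0.452, 0.016). I'm moving off towards them.

```bash
python3 -m creep '[[-1,[-28,-38,-12],[0,0,-4]],[-1,[-57,-77,-24],[0,0,-8]],[-1,[-86,-116,-36],[0,0,-12]],[-1,[-114,-155,-48],[0,0,-16.2]],[-1,[-143,-194,-60],[0,0,-16.2]]]'
```

```text
time_s: 0.75
position: [0.2506, 0.3483, 0.28]
orientation: [[-1.0, -0.003, 0.0], [-0.003, 1.0, 0.0], [-0.0, 0.0, -1.0]]
ft_force: [1.2, 0.1, 0.9]
opening: 0.0931
```

```bash
python3 -m creep '[[-1,[-30,-40,0],[0,0,0]],[-1,[-60,-80,0],[0,0,0]],[-1,[-90,-120,0],[0,0,0]],[-1,[-120,-160,0],[0,0,0]],[-1,[-150,-200,0],[0,0,0]]]'
python3 -m creep '[[-1,[-25,-42,0],[0,0,0]],[-1,[-50,-84,0],[0,0,0]],[-1,[-74,-126,0],[0,0,0]],[-1,[-74,-132,0],[0,0,0]]]'
python3 - <<'E'
from h import *
d=robot.snapshot("wrist"); cv2.imwrite("pics/w1.png",d["pixels"]); np.savez("w1.npz",**d); print(robot.sense()["position"],d["pose"])
E
```

```text
time_s: 1.25
position: [0.4014, 0.1482, 0.28]
orientation: [[-1.0, 0.0, 0.001], [0.0, 1.0, 0.0], [-0.001, 0.0, -1.0]]
ft_force: [0.6, 1.0, 0.4]
opening: 0.0928
time_s: 1.65
position: [0.4759, 0.0136, 0.2791]
orientation: [[-1.0, 0.005, -0.001], [0.005, 1.0, -0.001], [0.001, -0.001, -1.0]]
ft_force: [-0.6, 0.0, -0.1]
opening: 0.0931
[0.47504416 0.01493146 0.27918293] [[ 5.75519059e-03  9.62001403e-01  2.72983844e-01  4.00439981e-01]
 [ 9.99983377e-01 -5.44067221e-03 -1.90912624e-03  1.36552535e-02]
 [-3.51366508e-04  2.72990294e-01 -9.62016723e-01  4.44611239e-01]
 [ 0.00000000e+00  0.00000000e+00  0.00000000e+00  1.00000000e+00]]
```

View pics/w1.png

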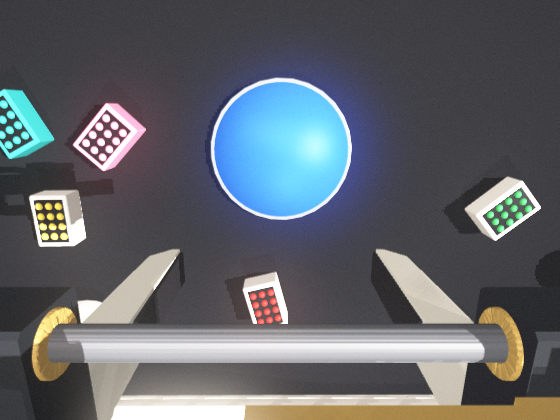

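The wrist view shows the dome at (281,148) and the yellow-seed block at (53,222). I'll measure both with it.

```bash
python3 - <<'E'
from h import *
d=dict(np.load("w1.npz")); H=hsv(d)
b=big(cv2.inRange(H,(100,150,90),(125,255,255)),(200,65,365,230)); c=maxc(b)[:,0]
print("ellipse",cv2.fitEllipse(c)); p=plane(d,c,.01); print("blue edge circ",circ(p))
w=big(cv2.inRange(H,(0,0,140),(180,110,255)),(200,65,365,230))|b; c=maxc(w)[:,0]; print("rim",circ(plane(d,c,.01)))
y=big(cv2.inRange(H,(20,120,80),(35,255,255)),(20,180,100,260)); print(cen(y),"block on .0331",plane(d,cen(y),.0331))
t=robot.snapshot("top")
print("tri dome centre",tri((d,cv2.fitEllipse(c)[0]),(t,(279.65,255.77))))
print("tri block",tri((d,cen(y)),(t,(397.99,226.30))))
E
```

```text
ellipse ((280.7661437988281, 149.3424530029297), (117.84002685546875, 131.1182861328125), 84.1044692993164)
blue edge circ (array([0.45226762, 0.01565435]), np.float64(0.06563832201810431))
rim (array([0.45193935, 0.01743153]), np.float64(0.08335708541612408))
[ 50.43571429 216.81428571] block on .0331 [[ 0.52376036 -0.25512697  0.0331    ]]
tri dome centre (array([0.4296817 , 0.01501995, 0.17599566]), [0.0009976313005129968, 0.0009976313005130115])
tri block (array([ 0.52880697, -0.26030702,  0.02461588]), [0.002495345487293214, 0.002495345487293345])
```

```bash
python3 -m creep '[[-1,[-12,-46,5],[0,0,0]],[-1,[-24,-92,15],[0,0,0]],[-1,[-36,-139,25],[0,0,0]],[-1,[-48,-186,35],[0,0,0]],[-1,[-60,-232,45],[0,0,0]]]'
python3 -m creep '[[-1,[-10,-40,15],[0,0,0]],[-1,[-10,-40,15],[0,0,0]],[-1,[-10,-40,15],[0,0,0]]]'
python3 - <<'E'
from h import *
s=robot.sense();d=robot.snapshot("wrist"); cv2.imwrite("pics/w2.png",d["pixels"]); np.savez("w2.npz",**d); print(s["time_s"],s["position"],s["orientation"],s["q"]);print(d["pose"])
E
```

```text
time_s: 2.25
position: [0.5351, -0.2139, 0.2348]
orientation: [[-1.0, -0.002, 0.001], [-0.002, 1.0, 0.0], [-0.001, 0.0, -1.0]]
ft_force: [0.9, 0.1, 0.1]
opening: 0.0924
time_s: 2.55
position: [0.5444, -0.2528, 0.2188]
orientation: [[-1.0, 0.0, -0.002], [0.0, 1.0, 0.002], [0.002, 0.002, -1.0]]
ft_force: [0.4, 0.8, 0.0]
opening: 0.0927
2.55 [ 0.54441723 -0.2527955   0.21882877] [[-9.99998796e-01  1.66501206e-04 -1.54257478e-03]
 [ 1.63943195e-04  9.99998612e-01  1.65825141e-03]
 [ 1.54284874e-03  1.65799652e-03 -9.99997435e-01]] [-2.98247849e+01  7.65203710e+00  8.51655192e+01  3.85119829e-02
  8.73063747e+01 -1.19817170e+02]
[[ 0.00107322  0.96229789  0.27199561  0.46906254]
 [ 0.99999576 -0.00176889  0.00231248 -0.2536528 ]
 [ 0.00270643  0.27199197 -0.96229571  0.38443337]
 [ 0.          0.          0.          1.        ]]
```

View pics/w2.png

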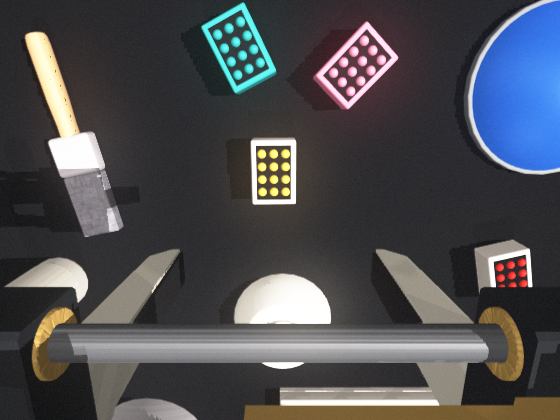

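The yellow-seed block is at (273,171), upright and square to the jaws. There is clear room on both sides of it.

```bash
python3 - <<'E'
from h import *
d=dict(np.load("w2.npz")); H=hsv(d); r=(240,125,310,220)
w=big(cv2.inRange(H,(0,0,130),(180,90,255)),r); y=big(cv2.inRange(H,(20,120,80),(35,255,255)),r)
for z in(.03,.02): print(z,cv2.minAreaRect(plane(d,maxc(w)[:,0],z)[:,:2].astype(np.float32)))
print(cen(y),plane(d,cen(y),.0325)); t=robot.snapshot("top"); s=robot.snapshot("side")
print(tri((d,cen(y)),(t,(397.99,226.30)),(s,(304.35,320.47)))); print(tri((d,cen(y)),(s,(304.35,320.47))))
print(robot.sense()["position"])
E
```

```text
0.03 ((0.5300292372703552, -0.2567445635795593), (0.04396278038620949, 0.06535923480987549), 89.89752197265625)
0.02 ((0.5317493677139282, -0.2568317949771881), (0.04520314186811447, 0.06720328330993652), 89.89752197265625)
[273.04334828 172.12855007] [[ 0.52990736 -0.2569863   0.0325    ]]
(array([ 0.52972638, -0.2575879 ,  0.0327706 ]), [0.000618650732034204, 0.0005035672496387205, 0.00018674861136716057])
(array([ 0.52996078, -0.25698354,  0.03173488]), [7.832406171203622e-05, 7.83240617119618e-05])
[ 0.54515231 -0.25216864  0.22085008]
```

```bash
python3 -m creep '[[-1,[8,-3,45],[0,0,0]],[-1,[15,-4.5,90],[0,0,0]],[-1,[15,-4.5,130],[0,0,0]],[-1,[15,-4.5,150],[0,0,0]],[-1,[15,-4.5,150],[0,0,0]]]'
python3 - <<'E'
from h import *
print(robot.sense()["position"]);d=robot.snapshot("wrist"); cv2.imwrite("pics/w3.png",d["pixels"])
E
```

```text
time_s: 3.2
position: [0.5275, -0.2556, 0.0667]
orientation: [[-1.0, -0.002, -0.005], [-0.002, 1.0, 0.003], [0.005, 0.003, -1.0]]
ft_force: [-1.6, -0.7, -0.5]
opening: 0.0931
[ 0.5274606  -0.25559398  0.06667932]
```

View pics/w3.png

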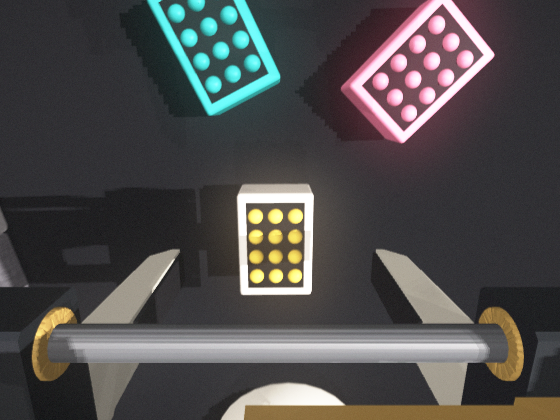

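```bash
python3 -m creep '[[-1,[-1,0,20],[0,0,0]],[-1,[-1,0,40],[0,0,0]],[-1,[-1,0,40],[0,0,0]],[0,[-1,0,40],[0,0,0]],[1,[-1,0,40],[0,0,0]]]'
python3 -m creep '[[1,[0,0,0],[0,0,0]],[1,[0,0,0],[0,0,0]],[1,[0,0,0],[0,0,0]],[1,[0,0,0],[0,0,0]],[1,[0,0,0],[0,0,0]]]'
```

```text
time_s: 3.75
position: [0.5322, -0.2591, 0.0324]
orientation: [[-1.0, -0.0, 0.003], [-0.0, 1.0, -0.002], [-0.003, -0.002, -1.0]]
ft_force: [1.1, -0.4, 0.2]
opening: 0.0815
time_s: 4.25
position: [0.5305, -0.2584, 0.0298]
orientation: [[-1.0, 0.0, -0.0], [0.0, 1.0, 0.0], [0.0, 0.0, -1.0]]
ft_force: [-1.0, 0.8, 1.8]
opening: 0.0424
```

```bash
python3 -m creep '[[1,[0,0,0],[0,0,0]],[1,[0,0,-10],[0,0,0]],[1,[0,0,-40],[0,0,0]],[1,[0,0,-80],[0,0,0]],[1,[0,0,-120],[0,0,0]]]'
python3 - <<'E'
from h import *
for i in range(3):
    s=robot.sense();print(s["position"],s["opening"],s["ft_force"]);d=robot.snapshot("wrist")
cv2.imwrite("pics/w4.png",d["pixels"]);d=robot.snapshot("side");cv2.imwrite("pics/s4.png",d["pixels"])
E
```

```text
time_s: 4.75
position: [0.5299, -0.2582, 0.151]
orientation: [[-1.0, 0.0, -0.001], [0.0, 1.0, 0.001], [0.001, 0.001, -1.0]]
ft_force: [1.6, 0.0, -0.7]
opening: 0.0423
[ 0.52988968 -0.25819026  0.15095902] 0.04225524255135665 [ 1.63082609  0.02298813 -0.68178375]
[ 0.53355688 -0.26035083  0.15989471] 0.04200460580085573 [ 2.54416555 -1.96408522  4.80768674]
[ 0.53415886 -0.26069142  0.15793834] 0.04224535177237713 [ 0.99236392 -0.7962648  -0.64140592]
```

View pics/w4.png

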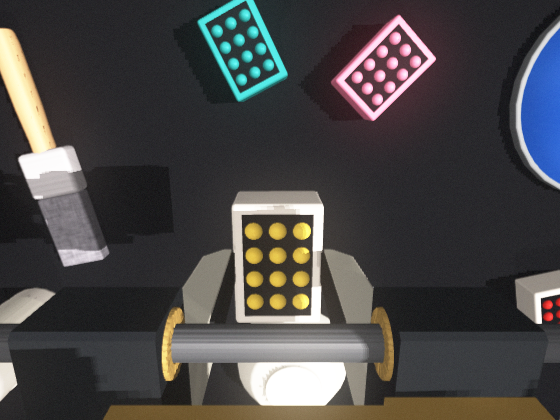

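View pics/s4.png

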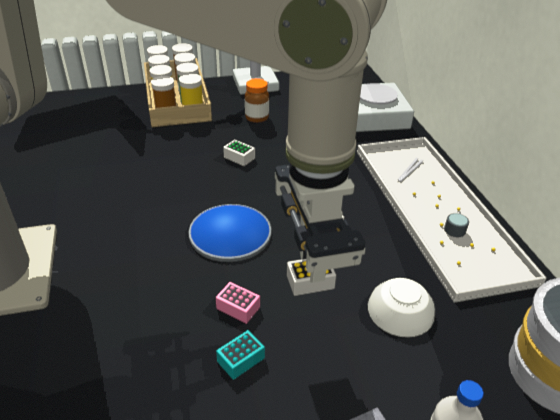

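The block is held level between the fingers, in both views. Next I carry it over the dome.

```bash
python3 -m creep '[[1,[12,42,0],[0,0,0]],[1,[25,88,0],[0,0,0]],[1,[38,134,0],[0,0,0]],[1,[51,180,0],[0,0,0]],[1,[64,224,0],[0,0,0]]]'
python3 -m creep '[[1,[10,32,0],[0,0,0]],[1,[16,52,0],[0,0,0]],[1,[16,52,0],[0,0,0]],[1,[16,52,0],[0,0,0]],[1,[16,52,0],[0,0,0]]]'
python3 - <<'E'
from h import *
for i in range(5):
    s=robot.sense();print(s["position"],s["opening"],s["ft_force"]);d=robot.snapshot("wrist")
print(s["orientation"]); cv2.imwrite("pics/w5.png",d["pixels"]); np.savez("w5.npz",**d)
t=robot.snapshot("side");cv2.imwrite("pics/s5.png",t["pixels"]);np.savez("s5.npz",**t)
t=robot.snapshot("top");cv2.imwrite("pics/t5.png",t["pixels"]);np.savez("t5.npz",**t)
E
```

```text
time_s: 5.45
position: [0.4644, -0.0326, 0.1477]
orientation: [[-1.0, 0.0, -0.003], [0.0, 1.0, 0.001], [0.003, 0.001, -1.0]]
ft_force: [1.1, -0.4, -1.1]
opening: 0.0423
time_s: 5.95
position: [0.4503, 0.0168, 0.149]
orientation: [[-1.0, 0.001, -0.001], [0.001, 1.0, -0.0], [0.001, -0.0, -1.0]]
ft_force: [0.1, -0.1, -1.5]
opening: 0.042
[0.450305   0.01675361 0.1489881 ] 0.04202833454603489 [ 0.10206107 -0.0736251  -1.52475802]
[0.45046378 0.01660058 0.14917092] 0.042365256265539934 [-0.13082029 -0.24748594 -1.21763852]
[0.45055371 0.01659715 0.14930728] 0.042020889466709614 [-0.09108608 -0.46715929 -0.39169354]
[0.4506232  0.01662243 0.14942334] 0.04229722502481144 [-0.12186957  0.71075784 -1.041515  ]
[0.45064489 0.01673051 0.14953447] 0.042439135049756896 [-0.52999281  0.09221973 -1.28407732]
[[-9.99998880e-01  1.43094341e-03 -4.38000383e-04]
 [ 1.43098538e-03  9.99998972e-01 -9.55176278e-05]
 [ 4.37863252e-04 -9.61442930e-05 -9.99999900e-01]]
```

View pics/w5.png

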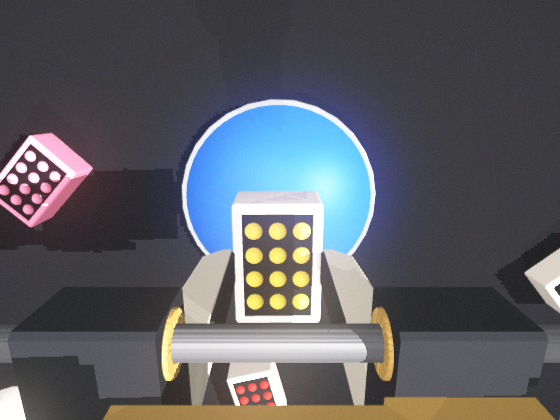

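View pics/s5.png

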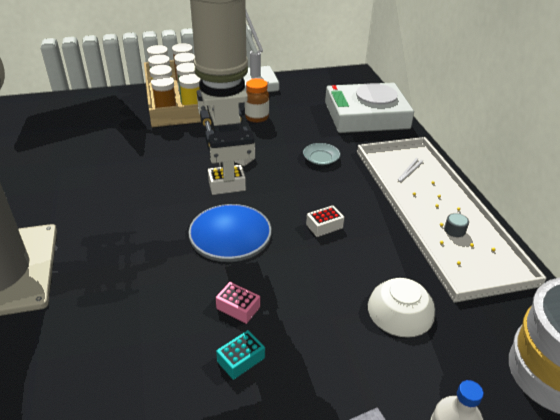

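```bash
python3 - <<'E'
from h import *
d=dict(np.load("w5.npz")); H=hsv(d)
y=big(cv2.inRange(H,(20,120,80),(35,255,255)),(225,210,330,320)); c=cen(y); print(c)
for z in(.150,.153,.156): print(plane(d,c,z))
ys,xs=np.nonzero(y); print("seed rect at .153",cv2.minAreaRect(plane(d,np.c_[xs,ys],.153)[:,:2].astype(np.float32)))
s=dict(np.load("s5.npz")); 
cv2.imwrite("pics/s5c.png",cv2.resize(s["pixels"][150:260,180:290],None,fx=5,fy=5,interpolation=cv2.INTER_NEAREST))
# dome rim with view 5
b=cv2.inRange(H,(100,130,80),(125,255,255))|cv2.inRange(H,(0,0,150),(180,110,255)); b=big(b,(170,90,390,195)); cc=maxc(b)[:,0]
cc=cc[cc[:,1]<190]; print("rim",circ(plane(d,cc,.01)))
E
```

```text
[272.31803097 275.21570796]
[[0.45545989 0.01372661 0.15      ]]
[[0.45399938 0.0137727  0.153     ]]
[[0.45253887 0.0138188  0.156     ]]
seed rect at .153 ((0.45019635558128357, 0.016095072031021118), (0.030806930735707283, 0.044744353741407394), 89.6795425415039)
rim (array([0.41933718, 0.0204628 ]), np.float64(0.052357876242084135))
```

View pics/s5c.png

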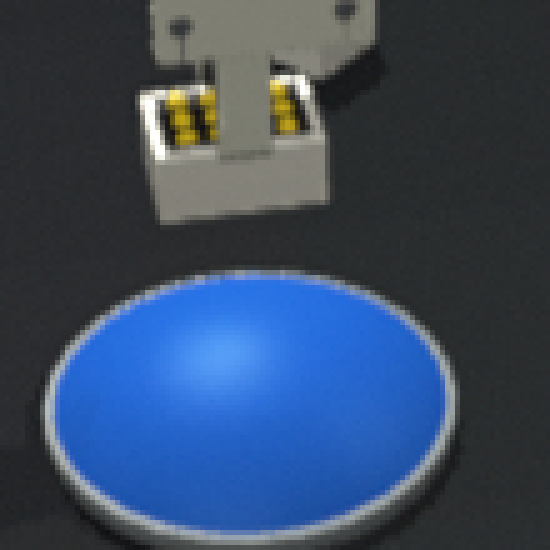

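```bash
python3 - <<'E'
from h import *
s=dict(np.load("s5.npz")); print(plane.__name__)
o,r=rays(s,[(212,194.4),(245.8,190.6)]); print(o+r*((-0.0055-o[1])/r[:,1])[:,None])
t=dict(np.load("t5.npz"));
# white rim of the dome, side view: circle at z=.01
s=dict(np.load("s5.npz"));H=hsv(s);b=big(cv2.inRange(H,(100,120,40),(125,255,255)),(180,195,285,265));e=cv2.fitEllipse(maxc(b)[:,0]);print(e[0],plane(s,e[0],.009))
print(robot.sense()["position"])
E
```

```text
plane
[[ 0.41931394 -0.0055      0.12139073]
 [ 0.48277698 -0.0055      0.12010918]]
(229.51197814941406, 230.3594970703125) [[0.45132926 0.01582394 0.009     ]]
[0.45064726 0.01710351 0.14968704]
```

Held block: bottom at z≈0.121, centre at (0.4505, 0.0165), and its 63.5 mm length checks. It should touch the dome at TCP z≈0.069. I'll lower it to just above that, then creep down.

```bash
python3 -m creep '[[1,[-1.5,0,30],[0,0,0]],[1,[-1.5,0,55],[0,0,0]],[1,[-1.5,0,70],[0,0,0]],[1,[-1.5,0,76],[0,0,0]],[1,[-1.5,0,76],[0,0,0]]]'
python3 -m creep '[[1,[0,0,0],[0,0,0]],[1,[0,0,0],[0,0,0]],[1,[0,0,0],[0,0,0]]]'
python3 - <<'E'
from h import *
s=robot.snapshot("side")
for i in range(3):
    q=robot.sense();print(q["position"],q["ft_force"]);robot.snapshot("side")
cv2.imwrite("pics/s6.png",cv2.resize(s["pixels"][150:260,180:290],None,fx=5,fy=5,interpolation=cv2.INTER_NEAREST))
E
```

```text
time_s: 6.8
position: [0.4514, 0.0175, 0.073]
orientation: [[-1.0, 0.0, -0.002], [0.0, 1.0, 0.0], [0.002, 0.0, -1.0]]
ft_force: [0.7, -0.6, -1.1]
opening: 0.0423
time_s: 7.1
position: [0.4528, 0.0175, 0.0747]
orientation: [[-1.0, 0.0, 0.002], [0.0, 1.0, -0.0], [-0.002, -0.0, -1.0]]
ft_force: [-0.6, -0.7, -0.5]
opening: 0.0417
[0.45267871 0.01748887 0.07455324] [ 0.39466733  0.64416055 -0.92509575]
[0.4525358  0.0174831  0.07437687] [ 0.46552154  0.56332197 -1.4902779 ]
[0.45240375 0.01749457 0.07420714] [-0.61093081  0.05743405 -0.66232287]
```

View pics/s6.png

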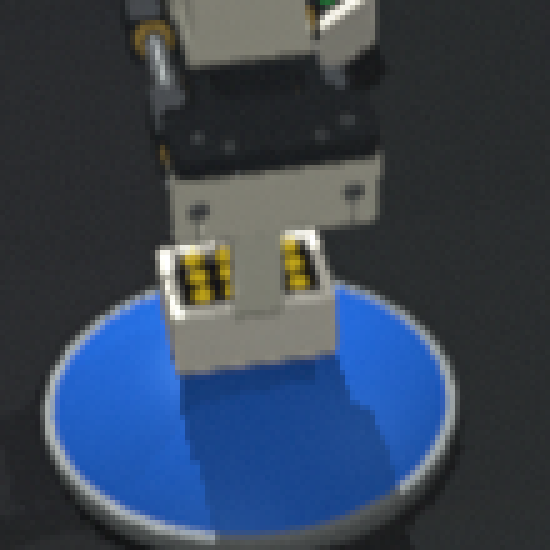

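The block is centred over the dome and not touching yet. I'm creeping down and watching the force.

```bash
python3 -m creep '[[1,[0,0,1.5],[0,0,0]],[1,[0,0,3],[0,0,0]],[1,[0,0,3],[0,0,0]],[1,[0,0,3],[0,0,0]],[1,[0,0,3],[0,0,0]]]'
python3 -m creep '[[1,[0,0,1],[0,0,0]],[1,[0,0,1],[0,0,0]],[1,[0,0,1],[0,0,0]]]'
python3 -m creep '[[1,[0,0,0],[0,0,0]],[1,[0,0,0],[0,0,0]],[1,[0,0,0],[0,0,0]]]'
```

```text
time_s: 7.8
position: [0.452, 0.0175, 0.0707]
orientation: [[-1.0, 0.0, -0.0], [0.0, 1.0, 0.0], [0.0, 0.0, -1.0]]
ft_force: [0.4, 1.0, -1.6]
opening: 0.0423
time_s: 8.1
position: [0.4521, 0.0175, 0.0697]
orientation: [[-1.0, 0.0, 0.0], [0.0, 1.0, 0.0], [-0.0, 0.0, -1.0]]
ft_force: [1.0, -0.3, -0.9]
opening: 0.0426
time_s: 8.4
position: [0.4521, 0.0175, 0.0697]
orientation: [[-1.0, 0.0, 0.0], [0.0, 1.0, -0.0], [-0.0, -0.0, -1.0]]
ft_force: [-0.2, -0.0, -0.4]
opening: 0.0422
```

```bash
for i in 1 2; do python3 -m creep '[[1,[0,0,0.5],[0,0,0]],[1,[0,0,0.5],[0,0,0]],[1,[0,0,0.5],[0,0,0]],[1,[0,0,0.5],[0,0,0]]]' | grep -E 'pos|force'; done
```

```text
position: [0.4524, 0.0175, 0.0696]
ft_force: [-0.2, -0.8, 3.2]
position: [0.4527, 0.0175, 0.0695]
ft_force: [-1.4, 0.9, 7.8]
```

Contact was felt at TCP z≈0.0696, as expected. I'll ease off the press, then open gently.

```bash
python3 -m creep '[[1,[0,0,-0.8],[0,0,0]],[1,[0,0,-0.8],[0,0,0]],[1,[0,0,-0.8],[0,0,0]],[1,[0,0,-0.8],[0,0,0]]]'
python3 -m creep '[[0.06,[0,0,0],[0,0,0]],[0.03,[0,0,0],[0,0,0]],[0,[0,0,0],[0,0,0]],[-0.03,[0,0,0],[0,0,0]],[-0.06,[0,0,0],[0,0,0]]]'
python3 - <<'E'
from h import *
s=robot.snapshot("side")
cv2.imwrite("pics/s7.png",cv2.resize(s["pixels"][150:260,180:290],None,fx=5,fy=5,interpolation=cv2.INTER_NEAREST))
E
```

```text
time_s: 9.6
position: [0.4522, 0.0175, 0.0696]
orientation: [[-1.0, 0.0, 0.0], [0.0, 1.0, -0.0], [-0.0, -0.0, -1.0]]
ft_force: [-0.5, -0.1, 2.8]
opening: 0.0425
time_s: 10.1
position: [0.4518, 0.0175, 0.0692]
orientation: [[-1.0, 0.0, -0.001], [0.0, 1.0, 0.0], [0.001, 0.0, -1.0]]
ft_force: [0.2, 0.5, -0.8]
opening: 0.0492
```

View pics/s7.png

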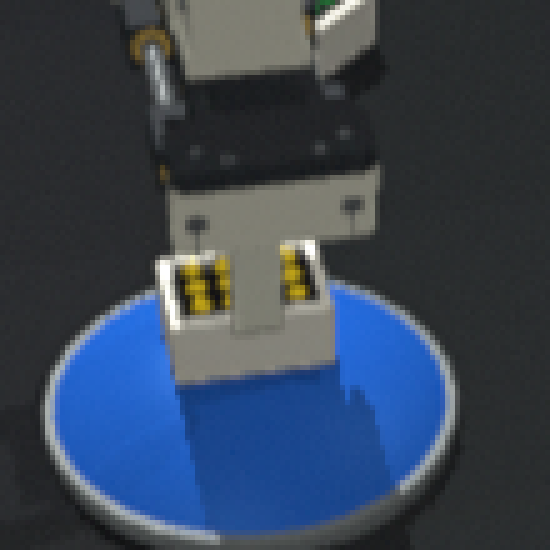

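The fingers are clear on both sides and the block rests nearly level. I'll open further and retreat straight up.

```bash
python3 -m creep '[[-0.2,[0,0,0],[0,0,0]],[-0.4,[0,0,0],[0,0,0]],[-0.6,[0,0,0],[0,0,0]],[-0.6,[0,0,0],[0,0,0]],[-0.6,[0,0,0],[0,0,0]]]'
python3 -m creep '[[-0.6,[0,0,-5],[0,0,0]],[-0.6,[0,0,-20],[0,0,0]],[-0.6,[0,0,-50],[0,0,0]],[-0.6,[0,0,-90],[0,0,0]],[-0.6,[0,0,-130],[0,0,0]]]'
python3 - <<'E'
from h import *
for i in range(8): d=robot.snapshot("wrist")
s=robot.snapshot("side")
cv2.imwrite("pics/w8.png",d["pixels"]);np.savez("w8.npz",**d);np.savez("s8.npz",**s)
cv2.imwrite("pics/s8.png",cv2.resize(s["pixels"][150:260,180:290],None,fx=5,fy=5,interpolation=cv2.INTER_NEAREST))
print(robot.sense()["time_s"])
E
```

```text
time_s: 10.65
position: [0.4521, 0.0175, 0.0695]
orientation: [[-1.0, 0.0, 0.0], [0.0, 1.0, -0.0], [-0.0, -0.0, -1.0]]
ft_force: [0.4, 0.3, -0.7]
opening: 0.0742
time_s: 11.15
position: [0.4515, 0.0176, 0.2009]
orientation: [[-1.0, 0.0, -0.001], [0.0, 1.0, 0.0], [0.001, 0.0, -1.0]]
ft_force: [1.8, -0.0, 0.0]
opening: 0.0744
11.6
```

View pics/s8.png

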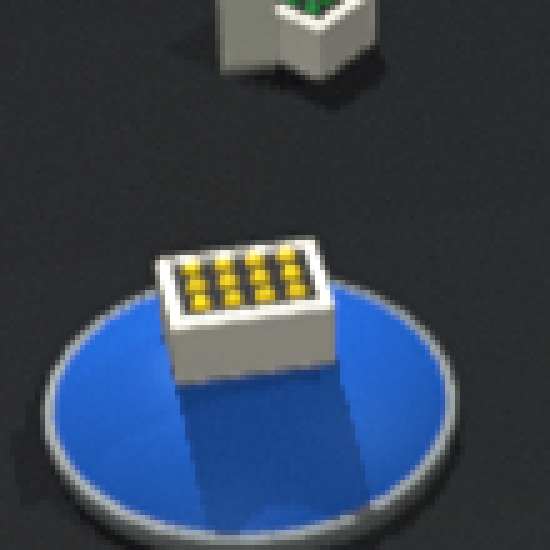

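View pics/w8.png

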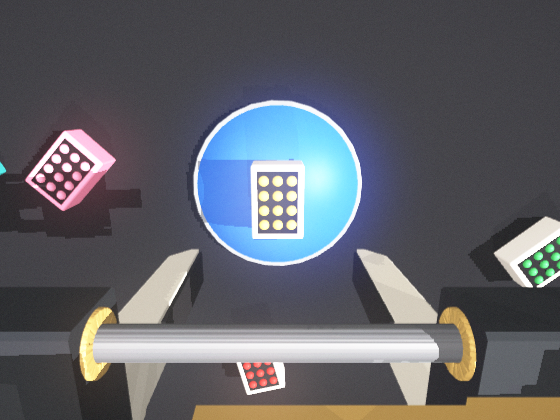

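The block stands alone on the dome: seeds at (277,203) in the wrist view and the dome at (278,183). Next I check centring, level, stillness and the other blocks.

```bash
python3 - <<'E'
from h import *
d=dict(np.load("w8.npz")); s0=dict(np.load("s8.npz"))
def seeds(d,roi):
    return cv2.inRange(hsv(d),(18,60,80),(40,255,255)) if roi is None else big(cv2.inRange(hsv(d),(18,60,80),(40,255,255)),roi)
S=[robot.snapshot("side") for _ in range(6)]
roi=(208,195,250,228)
print([cen(seeds(x,roi)).round(2).tolist() for x in [s0]+S])
yw=seeds(d,(245,160,310,240)); 
ys,xs=np.nonzero(yw); cw=cv2.minAreaRect(np.c_[xs,ys].astype(np.float32))[0]
print("wrist",cw,"tri",tri((d,cw),(s0,cen(seeds(s0,roi)))), plane(d,cw,.0725))
# bottom front corners in side view on the plane y=-.005; top front too
px=[(180+176/5,150+383/5),(180+337/5,150+364/5),(180+174/5,150+330/5),(180+334/5,150+311/5)]
o,r=rays(s0,px); P=o+r*((-0.005-o[1])/r[:,1])[:,None]; print(P.round(4)); v=P[1]-P[0]; print("tilt about y deg",np.degrees(np.arctan2(v[2],v[0])))
t=robot.snapshot("top"); cv2.imwrite("pics/t9.png",t["pixels"])
q=robot.sense();print(q["time_s"],q["position"],q["ft_force"])
E
```

```text
[[228.55, 205.73], [228.55, 205.71], [228.55, 205.71], [228.55, 205.71], [228.56, 205.72], [228.55, 205.71], [228.55, 205.73]]
wrist (277.0, 202.5) tri (array([0.45179148, 0.01697291, 0.07156135]), [0.00025240905680778004, 0.00025240905680773076]) [[0.45128845 0.0169557  0.0725    ]]
[[ 0.4209 -0.005   0.0422]
 [ 0.4846 -0.005   0.0404]
 [ 0.4216 -0.005   0.0688]
 [ 0.4839 -0.005   0.0674]]
tilt about y deg -1.6300902716219428
11.95 [0.45195452 0.01752154 0.19931145] [-0.53905615  0.43328937 -0.54560609]
```

View pics/t9.png

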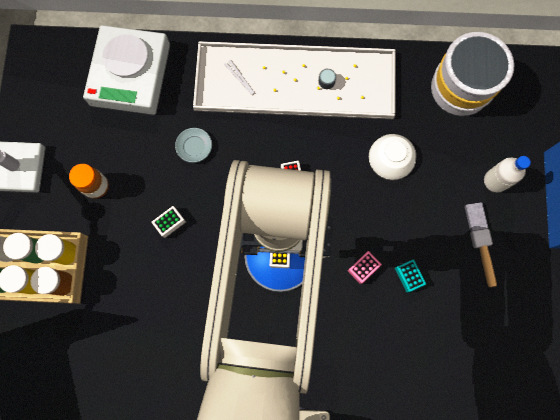

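Green at (168,222) hasn't moved, and red at (291,168) is partly hidden but undisturbed. The block is at rest, about 1 mm off the dome axis and tilted about 1.6°. I'm handing the job in.

```bash
python3 -c "
from station import robot
print(robot.sign_off())"
```

```text
the job is handed in; nothing more can be done
None
```

The yellow-seed block is balanced on top of the dome, seeds up, and I handed the job in at about 12 s with the arm clear. No verdict is reported.

**How it went:** I gripped the block across its 44 mm width and carried it over the dome. I lowered it until I felt contact at TCP z ≈ 0.0696, with about 8 N at most, then eased off, opened gently and lifted straight up.

**Last checks:**
- **Centring:** the seeds triangulate to (0.4518, 0.0170, 0.072). The dome axis was measured at about (0.452, 0.0165), so the block is within about 1 mm of it, with camera calibration good to about 2 mm.
- **Level:** one side-view measurement gave about 1.6° of tilt along the long axis. That is about the accuracy of the pixels. Tilt the other way was only judged by eye.
- **Stillness:** the seeds moved no more than 0.02 px over seven side views.
- **Other blocks:** in the last pictures green stood where it started. The arm partly hid red in the last top view, but what could be seen was in its place. I compared both by eye and did not measure them again.

**Checks that disagreed:**
- Triangulating the wrist view with the top view gave a wrong dome height (0.176 m) and was about 8 mm low for the block. I didn't use either.
- The first wrist look at the block, at the edge of the picture, was about 6 mm off. A closer look agreed with the side view to under 1 mm.
- A dome rim fit taken while the block partly covered the dome came out wrong and was dropped.
- The finger opening read 42 mm on the 44 mm block.

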